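# Make up a collecting kit and a slide kit

### The arm

A 7-joint arm with a two-finger parallel gripper is mounted at the origin on the work surface. World frame = base frame: x ahead of the robot, y to its left, z up, the work surface at z = 0. Lengths are in m, angles in rad, forces in N, time in s.
With the tool pointing down it reaches from about 0.4 to 0.85 m from the base axis. Payload 10.4 kg.
Tool frame: the origin (TCP) lies between the finger pads; the fingertips stand r.nose_length ahead of it and the grasp point (between the pads) lies 6 mm ahead of it (r.nose_length is the distance from the TCP to the fingertips, in m); z points along the fingers, x is the direction in which the jaws open and shut, and the axes are right-handed (so a half turn about z gives the same grasp; the last joint's range is limited). The gripper opens to 87 mm and grips with 3 to 60 N. Pads are 19 mm wide; open, the fingers measure 117 mm over their backs; the gripper's body (75 mm by 190 mm) begins 51 mm behind the grasp point.
Start: joints at [-1.238, 0.332, -0.065, 1.46, 0.022, 1.35, -0.088], TCP at [0.218, 0.586, 0.214] pointing down, gripper open.
Joint ranges: [-2.6, 2.6], [-0.5, 2.12], [-1.47, 1.34], [0.16, 2.42], [-1.27, 4.41], [0.06, 2.06], [-2.6, 2.6]. Speed limits (rad/s): [2.22, 2.22, 2.79, 2.79, 3.14, 3.14, 3.14].

### API

Orientations are given as a unit quaternion [x, y, z, w].
In Python, from bench import r gives the robot as it stands. The module is installed in compiled form; this text tells all that it offers.
- The arm moves only by the shell command python3 -m creep 'ROWS' [OPENING] [FORCE]. ROWS is JSON, a list of rows, each an object of numbers: "x", "y", "z": the shift along the world's x, y, z in m; "spin": the turn about the world's z in degrees. In form: [{"x": .., "y": .., "z": .., "spin": ..}, ...]. A call has 1 to 12 rows; each row is the pose to reach, as a shift and turn from the pose commanded when the call began; what a row does not reach only later rows make up. A row lasts 1/8 s, in which the tool goes at most 62.5 mm and 10.7 degrees, less where a joint would pass 70% of its speed; a pose out of reach is approached as far as the arm can. A call with a gripper value outside its range is refused whole. OPENING is the finger opening in m, from 0 to 0.087, set as the call begins (- or left out, the last holds). The fingers move at their own pace and stop on an object; FORCE is the grip in N (left out, the last holds). Time passes only in rows, so rows that repeat a pose let the fingers close. It gives the time, the measured TCP pose, the force and the opening at its end, in the units of the state.
- r.read_state(): the state, without advancing time (a new reading comes with each control period).
- r.camera(name): name is "side" or "top" or "wrist"; returns a dict with "pixels" (480x640x3 uint8, blue, green, red), "z_map" (480x640 float32, m along the optical axis (not along the pixel's ray), 0 where there is no reading), "K" (3x3 intrinsics, pixels), "k1" (the pictures are not rectified: a ray, as slopes to the right and down, at radius r is drawn at 1 + k1 r^2 times it, then the intrinsics apply), "R" (3x3) and "t" (3): a world point X has camera coordinates R X + t. Camera axes: x right, y down, z forward; pixel columns grow to the right and rows downward; lengths in m; the calibration is good to about 2 mm. A picture is of the moment at which its call begins.
- r.close_job(): hands the job in, once; it reports no verdict.
The state is a dict: "time": time; "joint_positions": joint angles; "joint_vel": joint speeds; "joint_torque": joint torques, N m; "ee_pos": TCP position; "eef_rot": TCP orientation; "ft_force": force on the tool from outside, world axes, zero at the start; "torque": the same for the moment, N m; "width": finger opening in m.
Only numpy, scipy, OpenCV 4.12 (cv2) and the standard library are available. Lean on these libraries where they do the work, as an engineer would, in place of code of your own. Each camera call takes 0.05 s, during which the arm holds its last target. There are 200 camera calls.

### The job

Make up two kits from the stock on the bench. The collecting kit is the three-compartment box: lay the forceps flat in its long compartment and stand the large jar and the vial upright in its two small compartments, one in each, either way round; the slide kit is the two-compartment box: stand the small jar upright in one compartment and lay the slide mailer flat, label up, in the other. Leave the tape roll, the beaker cup and the eraser where they are.

Things in the scene. Friction and masses are not known exactly. Their poses are not given: they have to be found in the camera images.
- jar_large: large screw-cap specimen jar, loose, standing: milky plastic body 46 diameter, black ribbed lid 50 diameter over the top 15, 62 tall in all, about 70 g. Origin: centre of its underside; z up. Same make as the small jar, told apart by size
- jar_small: small screw-cap specimen jar, loose, standing: milky plastic body 34 diameter, black ribbed lid 38 diameter over the top 13, 46 tall in all, about 35 g. Origin: centre of its underside; z up
- vial: slim snap-cap vial, loose, standing: milky plastic tube 25 diameter with a white cap 28 diameter over the top 9 (a look-only thumb tab on its rim), 66 tall in all, about 30 g. Origin: centre of its underside; z up
- mailer: slide mailer, a closed oblong plastic box lying flat, loose: 84 long (its x) x 31 wide (its y; the base below the lid is 30) x 28 tall (z), white lid with a paper label on top, about 50 g. Origin: centre of its underside
- forceps: steel forceps lying on their side on the bench, loose and rigid (the arms do not close): 125 long along x (joined tail at -x, tips at +x, origin at mid length), about 12 wide (y) across the arms at mid length where they are gripped, 9 thick (z), about 30 g. Origin: on the underside; either side may lie up
- box_three: white open box, three compartments (collecting kit), loose, 0.3 kg, 156 (x) x 159 (y) outside. Outer walls 18 tall, dividers 16, all 3 thick; floor 3 thick. Origin: centre of underside. Inside: long compartment x -75..75, y -76.5..3.5 (centre 0, -36.5); two small ones y 6.5..76.5, x -75..-1.5 and 1.5..75 (73.5 x 70, centres -38.25, 41.5 and 38.25, 41.5)
- box_two: white open box, two equal compartments (slide kit), loose, 0.3 kg, 116 (x) x 129 (y) outside. Outer walls 18 tall, divider 16, all 3 thick; floor 3 thick. Origin: centre of underside. Inside: x -55..55 with y 1.5..61.5 and y -61.5..-1.5 (each 110 x 60, centres 0, 31.5 and 0, -31.5)
- tape: bystander: roll of blue tape lying flat, ring 58 outside, 38 inside, 19 tall; leave it alone. Origin: centre of its underside
- cup: bystander: small empty beaker cup, pale blue, 48 across the rim, 50 tall, standing; leave it alone. Origin: centre of its underside
- eraser: bystander: red and blue eraser, 48 x 22 x 13, lying flat; leave it alone. Origin: centre of its underside

How it is judged:
At the end, for the whole second after the job is handed in: Forceps flat in the long bay, large jar and vial upright in one small bay each; small jar upright and mailer flat, label up, in one bay each of the other box. Each resting on its bay's floor (4 mm), tilt under 0.1 rad, centre inside the bay; all at rest, boxes flat on the bench (z of forceps in the frame of box_three between 0.0005 and 0.0135 m and angle between the z axis of forceps and the z axis of box_three, either way round below 0.1 rad and linear speed of each of forceps, jar_large, vial, jar_small, mailer, box_three, box_two below 0.02 m/s and x of forceps in the frame of box_three between -0.0765 and 0.0765 m and y of forceps in the frame of box_three between -0.0765 and 0.0035 m and z of jar_large in the frame of box_three between 0.0005 and 0.007 m and angle between each of jar_large, vial, jar_small, mailer's own z axis and vertical below 0.1 rad and z of vial in the frame of box_three between 0.0005 and 0.007 m and ((x of jar_large in the frame of box_three between 0.0015 and 0.0765 m and y of jar_large in the frame of box_three between 0.0065 and 0.0765 m and x of vial in the frame of box_three between -0.0765 and -0.0015 m and y of vial in the frame of box_three between 0.0065 and 0.0765 m) or (x of jar_large in the frame of box_three between -0.0765 and -0.0015 m and y of jar_large in the frame of box_three between 0.0065 and 0.0765 m and x of vial in the frame of box_three between 0.0015 and 0.0765 m and y of vial in the frame of box_three between 0.0065 and 0.0765 m)) and z of jar_small in the frame of box_two between 0.0005 and 0.007 m and z of mailer in the frame of box_two between 0.0005 and 0.007 m and ((x of jar_small in the frame of box_two between -0.055 and 0.055 m and y of jar_small in the frame of box_two between 0.0015 and 0.0615 m and x of mailer in the frame of box_two between -0.055 and 0.055 m and y of mailer in the frame of box_two between -0.0615 and -0.0015 m) or (x of jar_small in the frame of box_two between -0.055 and 0.055 m and y of jar_small in the frame of box_two between -0.0615 and -0.0015 m and x of mailer in the frame of box_two between -0.055 and 0.055 m and y of mailer in the frame of box_two between 0.0015 and 0.0615 m)) and height (world z) of each of box_three, box_two below 0.006 m and angle between each of box_three, box_two's own z axis and vertical below 0.06 rad); the robot touches nothing.
It fails at once if a bystander (tape roll, cup or eraser) is moved by more than 30 mm (distance of any of tape, cup, eraser from where it was at the start of the episode above 0.03 m).
It also fails if it takes over 128 s, if anything falls off the work surface, if the arm or the gripper's body presses on something with over 40 N, if the wrist force passes 120 N, or if a joint passes its speed limit or range.

## Working session

There is one attempt and no reset: what is moved stays moved. The work goes in short steps, Python scripts to look and compute and a shell command to move; the robot and the scene stay as the last step left them, time stands still between calls to the robot, and variables do not carry over. Pictures are saved under pics/ and viewed, about 12 in all and at most 16, crops included, and the job is handed in when it is done.

```bash
mkdir -p pics
cat > h.py <<'E'
import numpy as np, cv2
from bench import r
def pts(c):
    """world XYZ per pixel from z_map"""
    h,w=c["z_map"].shape
    u,v=np.meshgrid(np.arange(w),np.arange(h))
    n=rays(c,np.stack([u.ravel(),v.ravel()],1)).reshape(h,w,2)
    z=c["z_map"]; P=np.dstack([n[...,0]*z,n[...,1]*z,z])
    return (P-c["t"])@np.asarray(c["R"])
def rays(c,uv):
    K=np.asarray(c["K"],float); uv=np.asarray(uv,float).reshape(-1,1,2)
    return cv2.undistortPoints(uv,K,np.array([c["k1"],0,0,0.])).reshape(-1,2)
def plane(c,uv,h):
    n=rays(c,uv); R=np.asarray(c["R"]); t=np.asarray(c["t"]).ravel()
    d=np.c_[n,np.ones(len(n))]@R; o=-R.T@t
    return o+d*((h-o[2])/d[:,2])[:,None]
E
python3 - <<'E'
from h import *
print(r.nose_length, r.read_state()["ee_pos"], r.read_state()["eef_rot"],r.read_state()["time"])
for n in ("top","side"):
    c=r.camera(n); cv2.imwrite(f"pics/{n}0.png",c["pixels"]); np.savez(f"{n}0.npz",**c)
    print(n,c["K"][0][0],c["k1"],-np.asarray(c["R"]).T@np.ravel(c["t"]),(c["z_map"]>0).mean()); print(np.round(c["R"],3))
E
```

```text
0.025 [0.21760272 0.58546665 0.21354664] [ 8.21084290e-01  5.70806511e-01 -5.63732637e-04  4.44604812e-04] 0.0
top 552.8062062363449 0.01239002964093859 [ 0.55524621 -0.01894919  1.09241825] 0.99609375
[[ 0.018 -1.    -0.002]
 [-0.998 -0.018 -0.06 ]
 [ 0.06   0.003 -0.998]]
side 538.4331535782862 -0.10351771115611914 [ 0.42833285 -0.76236598  0.72007876] 0.996240234375
[[ 0.957 -0.289 -0.009]
 [-0.192 -0.613 -0.767]
 [ 0.216  0.736 -0.642]]
```

View pics/top0.png

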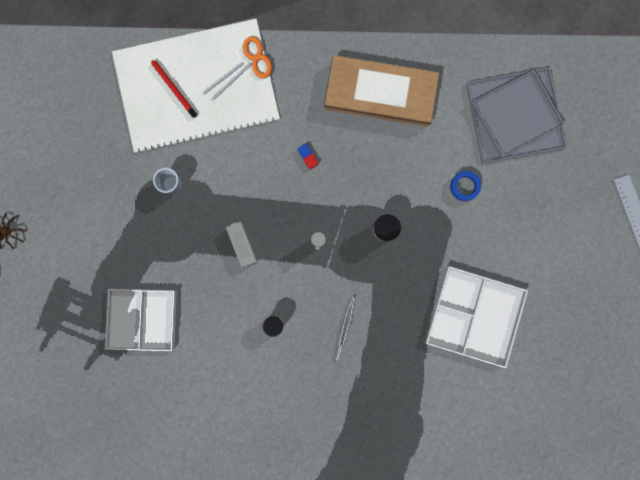

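View pics/side0.png

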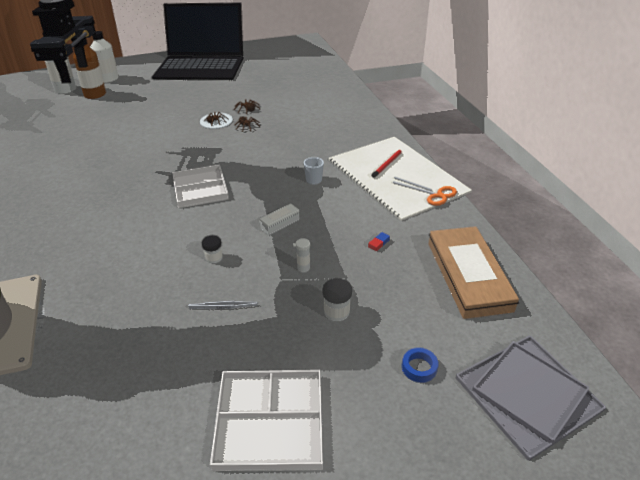

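The top view (up = +x, left = +y) shows box_two at (140,320), box_three at (477,316) and the mailer at (240,244). The vial is at (318,240), the large jar at (387,228), the small jar at (273,326) and the forceps at (346,328). The bystanders are the cup (166,180), eraser (308,156) and tape (466,186). The side view agrees.

```bash
python3 - <<'E'
from h import *
c=dict(np.load("top0.npz")); s=dict(np.load("side0.npz"))
P=pts(c); 
names=dict(jar_large=(387,228),jar_small=(273,326),vial=(318,240),mailer=(240,244),forceps=(346,328),box3=(477,316),box2=(140,320))
hs=dict(jar_large=.062,jar_small=.046,vial=.066,mailer=.028,forceps=.009,box3=.018,box2=.018)
print("floor z std",np.nanmean(P[400:450,150:300,2]),P[400:450,150:300,2].std())
for n,(u,v) in names.items():
    H=hs[n]; m=((P[...,2]>max(H-.006,.004))&(P[...,2]<H+.01)).astype(np.uint8)
    if n in("box3","box2"): m=cv2.morphologyEx(m,cv2.MORPH_CLOSE,np.ones((3,3)))
    k,l,st,ce=cv2.connectedComponentsWithStats(m)
    w=l[v-45:v+45,u-45:u+45] if n[:3]=="box" else l[v-12:v+13,u-12:u+13]
    i=np.bincount(w[w>0]).argmax(); ys,xs=np.nonzero(l==i)
    hull=cv2.convexHull(np.c_[xs,ys].astype(np.int32)).reshape(-1,2)
    W=plane(c,np.c_[xs,ys],H)[:,:2]; rc=cv2.minAreaRect((W*1000).astype(np.float32))
    Z=P[ys,xs,2]
    print(n,len(xs),"rect c",np.round(rc[0],1),"size",np.round(rc[1],1),"ang",round(rc[2],1),"mean",np.round(W.mean(0)*1000,1),"z",np.round(np.percentile(Z,[10,50,90])*1000,1), "box",np.round(cv2.boxPoints(rc)).tolist() if n in("box3","box2","mailer","forceps") else "")
E
python3 - <<'E'
import cv2
im=cv2.imread('pics/top0.png')[190:380,90:540]; cv2.imwrite('pics/crop0.png',cv2.resize(im,(800,338),interpolation=cv2.INTER_CUBIC))
E
```

```text
floor z std 0.005804805185677628 0.07653660754705789
jar_large 570 rect c [ 645.6 -141.3] size [49.2 50. ] ang 34.7 mean [ 645.6 -141.2] z [59.9 62.5 64.8] box 
jar_small 328 rect c [457.2  70.4] size [37.8 36.7] ang 64.8 mean [457.   70.4] z [43.7 46.2 48.5] box 
vial 180 rect c [619.5 -10.9] size [26.3 29. ] ang 46.1 mean [619.8 -11.9] z [64.2 66.3 68.8] box 
mailer 714 rect c [611.3 137. ] size [85.9 31.8] ang 23.2 mean [610.7 136.9] z [25.5 28.6 31.1] box [[566.0, 135.0], [578.0, 106.0], [657.0, 139.0], [645.0, 169.0]]
forceps 208 rect c [452.7 -68.6] size [ 19.1 123.3] ang 82.1 mean [450.3 -67.1] z [ 4.9  8.5 11.4] box [[390.0, -70.0], [512.0, -87.0], [515.0, -68.0], [393.0, -51.0]]
box3 929 rect c [ 480.  -320.5] size [162.  157.1] ang 73.8 mean [ 479.7 -320.3] z [13.2 17.2 20.5] box [[382.0, -376.0], [533.0, -420.0], [578.0, -265.0], [427.0, -221.0]]
box2 684 rect c [462.8 328.1] size [130.  117.2] ang 89.7 mean [460.2 332.1] z [12.8 16.9 19.9] box [[404.0, 263.0], [521.0, 263.0], [522.0, 393.0], [404.0, 393.0]]
```

View pics/crop0.png

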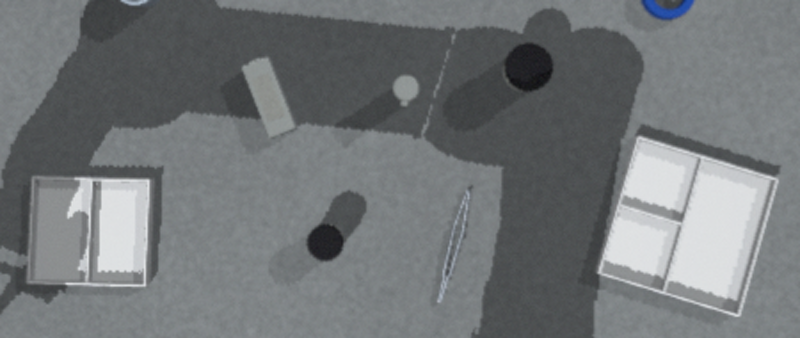

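```bash
python3 -m creep '[{"x":0.239,"y":-0.515,"z":-0.06,"spin":-69.6},{"x":0.239,"y":-0.515,"z":-0.06,"spin":-69.6},{"x":0.239,"y":-0.515,"z":-0.06,"spin":-69.6},{"x":0.239,"y":-0.515,"z":-0.06,"spin":-69.6},{"x":0.239,"y":-0.515,"z":-0.06,"spin":-69.6},{"x":0.239,"y":-0.515,"z":-0.06,"spin":-69.6},{"x":0.239,"y":-0.515,"z":-0.06,"spin":-69.6},{"x":0.239,"y":-0.515,"z":-0.06,"spin":-69.6},{"x":0.239,"y":-0.515,"z":-0.06,"spin":-69.6},{"x":0.239,"y":-0.515,"z":-0.06,"spin":-69.6},{"x":0.239,"y":-0.515,"z":-0.06,"spin":-69.6},{"x":0.239,"y":-0.515,"z":-0.06,"spin":-69.6}]' 0.06 20
python3 - <<'E'
from h import *
c=r.camera("wrist"); cv2.imwrite("pics/w1.png",c["pixels"]); P=pts(c)
m=((P[...,2]>.040)&(P[...,2]<.055)).astype(np.uint8)
k,l,st,ce=cv2.connectedComponentsWithStats(m); 
for i in range(1,k):
    if st[i,4]>300:
        ys,xs=np.nonzero(l==i); W=plane(c,np.c_[xs,ys],.046)[:,:2]*1000; rc=cv2.minAreaRect(W.astype(np.float32)); print(st[i],np.round(rc[0],1),np.round(rc[1],1),np.round(ce[i]))
print(r.read_state()["ee_pos"],r.read_state()["eef_rot"],r.read_state()["joint_positions"])
E
```

```text
time: 1.6
ee_pos: [0.4562, 0.0724, 0.1543]
eef_rot: [1.0, 0.001, -0.0, -0.0]
ft_force: [0.4, -0.1, 0.7]
width: 0.0597
[ 296  217   50   49 1814] [456.4  71.4] [38.3 38.4] [321. 241.]
[0.45627061 0.07247239 0.154385  ] [ 9.99998926e-01  1.45970143e-03 -3.23233443e-05 -1.28305303e-04] [-7.20356595e-01 -1.50474816e-03  4.68806471e-01  1.97545391e+00
  4.51475212e-04  1.16748031e+00 -2.48808366e-01]
```

View pics/w1.png

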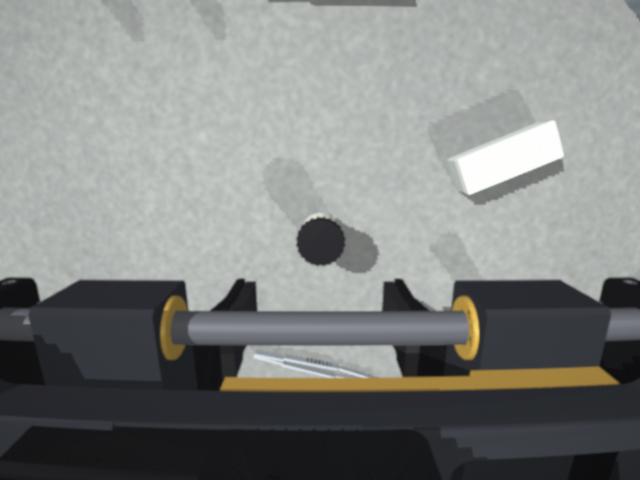

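The wrist view shows the small jar at (321,241), the mailer at (508,157) and the forceps at (310,365). The jar's position agrees with the top view, so I'm grasping it.

```bash
python3 -m creep '[{"z":-0.06},{"z":-0.112},{"z":-0.112},{"z":-0.112}]' && python3 -m creep '[{"z":0},{"z":0},{"z":0},{"z":0},{"z":0.03},{"z":0.06},{"z":0.09},{"z":0.09}]' 0.02 20
```

```text
invalid input at $[0]: expected keys x, y, z, spin
```

```bash
python3 -m creep '[{"x":0,"y":0,"z":-0.06,"spin":0},{"x":0,"y":0,"z":-0.112,"spin":0},{"x":0,"y":0,"z":-0.112,"spin":0},{"x":0,"y":0,"z":-0.112,"spin":0}]' && python3 -m creep '[{"x":0,"y":0,"z":0,"spin":0},{"x":0,"y":0,"z":0,"spin":0},{"x":0,"y":0,"z":0,"spin":0},{"x":0,"y":0,"z":0,"spin":0},{"x":0,"y":0,"z":0.03,"spin":0},{"x":0,"y":0,"z":0.06,"spin":0},{"x":0,"y":0,"z":0.09,"spin":0},{"x":0,"y":0,"z":0.09,"spin":0}]' 0.01 20
```

```text
time: 2.15
ee_pos: [0.4576, 0.0717, 0.0441]
eef_rot: [1.0, 0.001, 0.001, -0.0]
ft_force: [-0.2, 0.6, 0.1]
width: 0.0604
time: 3.15
ee_pos: [0.458, 0.0713, 0.1344]
eef_rot: [1.0, 0.0, 0.002, -0.001]
ft_force: [0.1, 0.8, -0.9]
width: 0.0102
```

Run:
```python
from h import *
c=r.camera("side"); cv2.imwrite("pics/s2.png",c["pixels"][80:380,80:480].repeat(2,0).repeat(2,1))
```

```text
(no output)
```

View pics/s2.png

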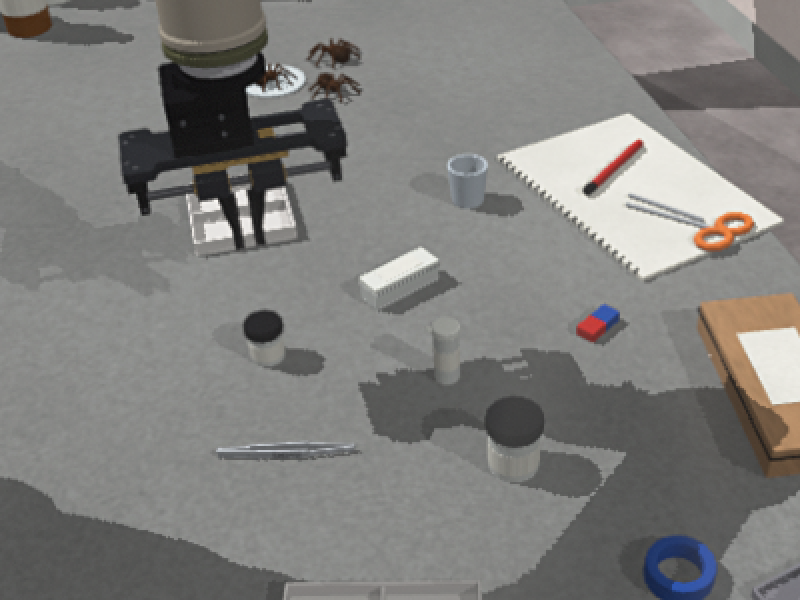

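Run:
```python
from h import *
c=r.camera("side"); P=pts(c)
R=np.asarray(c["R"]);t=np.ravel(c["t"])
for X in [[.458,.0713,.1344],[.458,.0713,.109],[.457,.0704,.046]]:
    q=R@X+t; print(X,(np.asarray(c["K"])@(q/q[2]))[:2])
for (u,v) in [(80+236//2,80+243//2),(80+258//2,80+240//2),(80+264//2,80+325//2)]:
    print(u,v,np.round(P[v-1:v+2,u-1:u+2].reshape(-1,3),3)[[1,4,7]].tolist())
c=r.camera("wrist"); P=pts(c); print("wrist cam", -np.asarray(c["R"]).T@np.ravel(c["t"]),np.round(c["R"],2).tolist())
for z in (.046,):
    m=((P[...,2]>.040)&(P[...,2]<.052)).astype(np.uint8);k,l,st,ce=cv2.connectedComponentsWithStats(m)
    for i in range(1,k):
        if st[i,4]>300: ys,xs=np.nonzero(l==i); print(ce[i],P[ys,xs].mean(0))
```

```text
[0.458, 0.0713, 0.1344] [203.56756576 203.27557164]
[0.458, 0.0713, 0.109] [205.4962055 214.2234324]
[0.457, 0.0704, 0.046] [209.57670423 240.29382493]
198 201 [[0.448, 0.061, 0.152], [0.447, 0.058, 0.152], [0.447, 0.058, 0.149]]
209 200 [[0.468, 0.062, 0.149], [0.467, 0.061, 0.147], [0.467, 0.061, 0.145]]
212 242 [[0.46, 0.065, 0.048], [0.46, 0.063, 0.047], [0.46, 0.06, 0.046]]
wrist cam [0.45581651 0.14066937 0.30238272] [[1.0, 0.0, -0.0], [0.0, -0.97, 0.26], [0.0, -0.26, -0.97]]
[320.11016548 246.77399527] [0.45646056 0.07169566 0.0455941 ]
```

Run:
```python
from h import *
c=r.camera("side"); P=pts(c); p=c["pixels"]
for u in range(194,216,2):
    col=[(v,np.round(P[v,u],3).tolist(),p[v,u].max()) for v in range(190,215) if P[v,u,2]>.06 and abs(P[v,u,1]-.07)<.06]
    print(u,col[-1] if col else None)
s=r.read_state();print(s["ee_pos"],s["joint_positions"],s["ft_force"])
```

```text
194 (194, [0.443, 0.06, 0.167], np.uint8(101))
196 (201, [0.444, 0.061, 0.15], np.uint8(72))
198 (206, [0.446, 0.059, 0.14], np.uint8(107))
200 (205, [0.45, 0.061, 0.14], np.uint8(61))
202 None
204 None
206 (198, [0.463, 0.071, 0.146], np.uint8(62))
208 (204, [0.464, 0.057, 0.142], np.uint8(76))
210 (203, [0.468, 0.059, 0.142], np.uint8(45))
212 (203, [0.472, 0.057, 0.143], np.uint8(74))
214 None
[0.4561191  0.07070728 0.13149939] [-0.72505802  0.02517518  0.48349724  2.00355795 -0.0127276   1.11715304
 -0.23586821] [-0.31326653 -0.81220966  0.07605635]
```

The side view puts the closed fingers directly above the small jar. The fingertips are about 8.5 mm above the reported TCP, not 25 mm below it, so the fingers closed over the top of the jar and left it untouched. From here I'll use tip z ≈ ee_z + 0.0085 and confirm it by touch later.

```bash
python3 -m creep '[{"x":0,"y":0,"z":0,"spin":0},{"x":0,"y":0,"z":-0.03,"spin":0},{"x":0,"y":0,"z":-0.06,"spin":0},{"x":0,"y":0,"z":-0.09,"spin":0},{"x":0,"y":0,"z":-0.11,"spin":0},{"x":0,"y":0,"z":-0.12,"spin":0},{"x":0,"y":0,"z":-0.12,"spin":0},{"x":0,"y":0,"z":-0.12,"spin":0}]' 0.06 && python3 -m creep '[{"x":0,"y":0,"z":0,"spin":0},{"x":0,"y":0,"z":0,"spin":0},{"x":0,"y":0,"z":0,"spin":0},{"x":0,"y":0,"z":0,"spin":0},{"x":0,"y":0,"z":0.02,"spin":0},{"x":0,"y":0,"z":0.05,"spin":0},{"x":0,"y":0,"z":0.08,"spin":0},{"x":0,"y":0,"z":0.08,"spin":0},{"x":0,"y":0,"z":0.08,"spin":0}]' 0.01 20
```

```text
time: 4.35
ee_pos: [0.4572, 0.071, 0.013]
eef_rot: [1.0, 0.0, 0.001, -0.0]
ft_force: [0.1, -0.3, -0.7]
width: 0.0596
time: 5.48
ee_pos: [0.4563, 0.0709, 0.0918]
eef_rot: [1.0, 0.0, -0.0, 0.0]
ft_force: [-0.6, 0.2, -0.7]
width: 0.0371
```

```bash
python3 -m creep '[{"x":0,"y":0.03,"z":0,"spin":0},{"x":0,"y":0.07,"z":0,"spin":0},{"x":0,"y":0.12,"z":0,"spin":0},{"x":0.006,"y":0.17,"z":0,"spin":0},{"x":0.006,"y":0.22,"z":0,"spin":0},{"x":0.006,"y":0.26,"z":0,"spin":0},{"x":0.006,"y":0.28,"z":0,"spin":0},{"x":0.006,"y":0.289,"z":0,"spin":0},{"x":0.006,"y":0.289,"z":0,"spin":0},{"x":0.006,"y":0.289,"z":0,"spin":0}]' && python3 -m creep '[{"x":0,"y":0,"z":-0.03,"spin":0},{"x":0,"y":0,"z":-0.055,"spin":0},{"x":0,"y":0,"z":-0.07,"spin":0},{"x":0,"y":0,"z":-0.076,"spin":0},{"x":0,"y":0,"z":-0.077,"spin":0},{"x":0,"y":0,"z":-0.077,"spin":0},{"x":0,"y":0,"z":-0.077,"spin":0},{"x":0,"y":0,"z":-0.077,"spin":0}]'
```

```text
time: 6.72
ee_pos: [0.4633, 0.3583, 0.0924]
eef_rot: [1.0, -0.001, 0.0, 0.0]
ft_force: [-0.4, 0.3, -1.0]
width: 0.0367
time: 7.72
ee_pos: [0.4628, 0.36, 0.0157]
eef_rot: [1.0, 0.0, 0.0, -0.0]
ft_force: [-0.3, 0.2, 0.0]
width: 0.0372
```

```bash
python3 -m creep '[{"x":0,"y":0,"z":0,"spin":0},{"x":0,"y":0,"z":0,"spin":0},{"x":0,"y":0,"z":0,"spin":0},{"x":0,"y":0,"z":0.03,"spin":0},{"x":0,"y":0,"z":0.09,"spin":0}]' 0.055 && python3 -m creep '[{"x":0.148,"y":-0.2225,"z":0.01,"spin":113},{"x":0.148,"y":-0.2225,"z":0.01,"spin":113},{"x":0.148,"y":-0.2225,"z":0.01,"spin":113},{"x":0.148,"y":-0.2225,"z":0.01,"spin":113},{"x":0.148,"y":-0.2225,"z":0.01,"spin":113},{"x":0.148,"y":-0.2225,"z":0.01,"spin":113},{"x":0.148,"y":-0.2225,"z":0.01,"spin":113},{"x":0.148,"y":-0.2225,"z":0.01,"spin":113},{"x":0.148,"y":-0.2225,"z":0.01,"spin":113},{"x":0.148,"y":-0.2225,"z":0.01,"spin":113},{"x":0.148,"y":-0.2225,"z":0.01,"spin":113},{"x":0.148,"y":-0.2225,"z":0.01,"spin":113}]' 0.06
python3 - <<'E'
from h import *
c=r.camera("wrist"); cv2.imwrite("pics/w3.png",c["pixels"]); P=pts(c)
m=((P[...,2]>.023)&(P[...,2]<.034)).astype(np.uint8)
k,l,st,ce=cv2.connectedComponentsWithStats(m); 
for i in range(1,k):
    if st[i,4]>500:
        ys,xs=np.nonzero(l==i); W=plane(c,np.c_[xs,ys],.028)[:,:2]*1000; rc=cv2.minAreaRect(W.astype(np.float32)); print("mailer?",np.round(rc[0],1),np.round(rc[1],1),rc[2],np.round(ce[i]))
c=r.camera("top"); P=pts(c)
m=((P[...,2]>.044)&(P[...,2]<.055)).astype(np.uint8); k,l,st,ce=cv2.connectedComponentsWithStats(m)
for i in range(1,k):
    if st[i,4]>150: ys,xs=np.nonzero(l==i); print("jar?",np.round(P[ys,xs].mean(0)*1000,1),st[i,4])
E
```

```text
time: 8.35
ee_pos: [0.4612, 0.3588, 0.1042]
eef_rot: [1.0, 0.0, -0.002, 0.002]
ft_force: [0.6, 0.2, 0.4]
width: 0.0552
time: 9.85
ee_pos: [0.6107, 0.1372, 0.1153]
eef_rot: [0.552, 0.834, 0.0, -0.0]
ft_force: [-0.6, 0.2, 0.1]
width: 0.0602
mailer? [609.7 137.4] [83.7 30.8] 22.996614456176758 [320. 244.]
jar? [463.5 357.7  49.3] 336
```

View pics/w3.png

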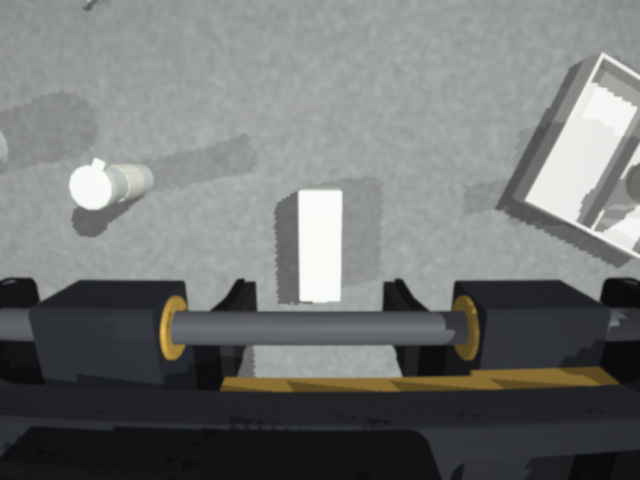

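The wrist view shows the mailer at (320,245), square to the jaws, with the vial at (95,187). The small jar is in box_two with its top at 49 mm (46 + the 3 mm floor). Gripping the mailer next.

```bash
python3 -m creep '[{"x":-0.001,"y":0,"z":-0.04,"spin":0},{"x":-0.001,"y":0,"z":-0.08,"spin":0},{"x":-0.001,"y":0,"z":-0.1,"spin":0},{"x":-0.001,"y":0,"z":-0.105,"spin":0},{"x":-0.001,"y":0,"z":-0.105,"spin":0},{"x":-0.001,"y":0,"z":-0.105,"spin":0}]' && python3 -m creep '[{"x":0,"y":0,"z":0,"spin":0},{"x":0,"y":0,"z":0,"spin":0},{"x":0,"y":0,"z":0,"spin":0},{"x":0,"y":0,"z":0,"spin":0},{"x":0,"y":0,"z":0.02,"spin":0},{"x":0,"y":0,"z":0.05,"spin":0},{"x":0,"y":0,"z":0.08,"spin":0},{"x":0,"y":0,"z":0.08,"spin":0},{"x":0,"y":0,"z":0.08,"spin":0}]' 0.01 25
```

```text
time: 10.7
ee_pos: [0.6107, 0.1376, 0.0119]
eef_rot: [0.552, 0.834, 0.001, 0.001]
ft_force: [0.0, -0.4, 0.4]
width: 0.0601
time: 11.82
ee_pos: [0.6095, 0.1374, 0.0905]
eef_rot: [0.552, 0.834, 0.0, -0.0]
ft_force: [0.5, -0.7, -0.7]
width: 0.0304
```

```bash
python3 -m creep '[{"x":-0.02,"y":0.02,"z":0,"spin":-3},{"x":-0.05,"y":0.055,"z":0,"spin":-8},{"x":-0.085,"y":0.092,"z":0,"spin":-13},{"x":-0.12,"y":0.13,"z":0,"spin":-18},{"x":-0.14,"y":0.152,"z":0,"spin":-23},{"x":-0.147,"y":0.1596,"z":0,"spin":-23.3},{"x":-0.147,"y":0.1596,"z":0,"spin":-23.3},{"x":-0.147,"y":0.1596,"z":0,"spin":-23.3}]' && python3 -m creep '[{"x":0,"y":0,"z":-0.03,"spin":0},{"x":0,"y":0,"z":-0.055,"spin":0},{"x":0,"y":0,"z":-0.07,"spin":0},{"x":0,"y":0,"z":-0.075,"spin":0},{"x":0,"y":0,"z":-0.0765,"spin":0},{"x":0,"y":0,"z":-0.0765,"spin":0},{"x":0,"y":0,"z":-0.0765,"spin":0},{"x":0,"y":0,"z":-0.0765,"spin":0}]' && python3 -m creep '[{"x":0,"y":0,"z":0,"spin":0},{"x":0,"y":0,"z":0,"spin":0},{"x":0,"y":0,"z":0,"spin":0},{"x":0,"y":0,"z":0.03,"spin":0},{"x":0,"y":0,"z":0.08,"spin":0},{"x":0,"y":0,"z":0.11,"spin":0}]' 0.05
python3 - <<'E'
from h import *
c=r.camera("wrist"); P=pts(c)
m=((P[...,2]>.024)&(P[...,2]<.038)).astype(np.uint8)
k,l,st,ce=cv2.connectedComponentsWithStats(m); 
for i in range(1,k):
    if st[i,4]>500:
        ys,xs=np.nonzero(l==i); W=plane(c,np.c_[xs,ys],.031)[:,:2]*1000; rc=cv2.minAreaRect(W.astype(np.float32)); print("mailer?",np.round(rc[0],1),np.round(rc[1],1),rc[2],np.round(P[ys,xs,2].mean()*1000,1))
cv2.imwrite("pics/w4.png",c["pixels"])
c=r.camera("top"); P=pts(c)
m=((P[...,2]>.0045)&(P[...,2]<.016)).astype(np.uint8); k,l,st,ce=cv2.connectedComponentsWithStats(m)
for i in range(1,k):
    ys,xs=np.nonzero(l==i)
    if 320<ce[i][0]<365 and 290<ce[i][1]<370 and st[i,4]>60:
        W=plane(c,np.c_[xs,ys],.007)[:,:2]*1000; vx=cv2.fitLine(W.astype(np.float32),cv2.DIST_L2,0,.01,.01).ravel(); d=W-W.mean(0); a=d@vx[:2]
        print("forceps",W.mean(0),np.degrees(np.arctan2(vx[1],vx[0])),vx,"ends",W[a.argmin()],W[a.argmax()])
E
```

```text
time: 12.82
ee_pos: [0.4638, 0.2954, 0.0902]
eef_rot: [0.709, 0.705, -0.0, 0.0]
ft_force: [0.2, -0.9, -1.5]
width: 0.0305
time: 13.82
ee_pos: [0.4629, 0.2972, 0.0143]
eef_rot: [0.709, 0.705, 0.0, 0.0]
ft_force: [-0.5, 0.2, -0.4]
width: 0.0306
time: 14.58
ee_pos: [0.4633, 0.2974, 0.1263]
eef_rot: [0.709, 0.705, 0.001, 0.0]
ft_force: [1.0, 0.4, -0.2]
width: 0.0499
mailer? [462.8 297.2] [30.8 83.7] 89.73090362548828 30.9
forceps [450.1602437  -67.27000592] -13.81838 [ 9.7105771e-01 -2.3884501e-01  4.5016025e+02 -6.7270004e+01] ends [392.52179074 -51.63385932] [512.89717528 -82.87839243]
```

View pics/w4.png

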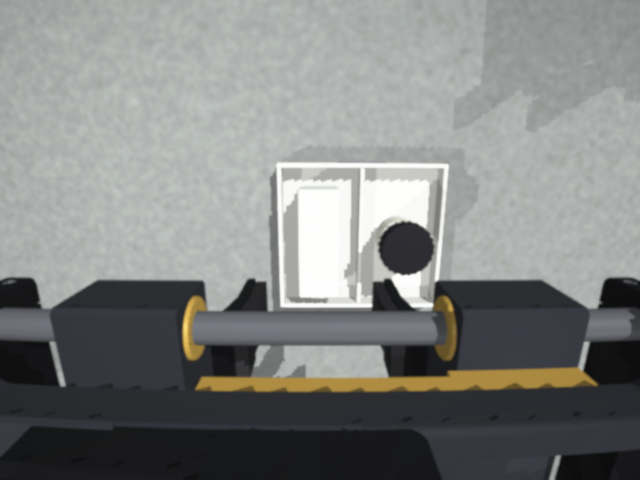

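The wrist view shows the mailer lying label-up in the left bay at (320,245) and the small jar in the other bay at (406,247). The kit in box_two is complete. Now the forceps.

```bash
python3 -m creep '[{"x":-0.0105,"y":-0.364,"z":-0.02,"spin":-14},{"x":-0.0105,"y":-0.364,"z":-0.02,"spin":-14},{"x":-0.0105,"y":-0.364,"z":-0.02,"spin":-14},{"x":-0.0105,"y":-0.364,"z":-0.02,"spin":-14},{"x":-0.0105,"y":-0.364,"z":-0.02,"spin":-14},{"x":-0.0105,"y":-0.364,"z":-0.02,"spin":-14},{"x":-0.0105,"y":-0.364,"z":-0.02,"spin":-14},{"x":-0.0105,"y":-0.364,"z":-0.02,"spin":-14},{"x":-0.0105,"y":-0.364,"z":-0.02,"spin":-14}]' 0.04
python3 - <<'E'
from h import *
c=r.camera("wrist"); cv2.imwrite("pics/w5.png",c["pixels"]); P=pts(c)
m=((P[...,2]>.0045)&(P[...,2]<.016)).astype(np.uint8); k,l,st,ce=cv2.connectedComponentsWithStats(m)
for i in range(1,k):
    ys,xs=np.nonzero(l==i)
    if st[i,4]>150:
        W=plane(c,np.c_[xs,ys],.007)[:,:2]*1000; vx=cv2.fitLine(W.astype(np.float32),cv2.DIST_L2,0,.01,.01).ravel(); a=(W-W.mean(0))@vx[:2]
        print("forceps",W.mean(0),np.degrees(np.arctan2(vx[1],vx[0])),"ends",W[a.argmin()],W[a.argmax()],st[i])
E
```

```text
time: 15.8
ee_pos: [0.4523, -0.0656, 0.1037]
eef_rot: [0.789, 0.615, -0.0, -0.0]
ft_force: [-0.7, 0.6, -0.6]
width: 0.0399
forceps [443.96439528 -65.62443965] -13.801685 ends [391.56190853 -54.48333903] [503.71354605 -77.39475228] [ 309  162   17  149 1118]
forceps [ 418.04469643 -262.63086013] 70.77101 ends [ 401.78539218 -319.28367204] [ 435.46947453 -223.81338694] [  0 257 120  25 679]
forceps [ 488.02597841 -298.41525594] 74.150444 ends [ 482.14780961 -310.33626255] [ 492.95597439 -287.59925411] [ 50 344  29  12 245]
```

View pics/w5.png

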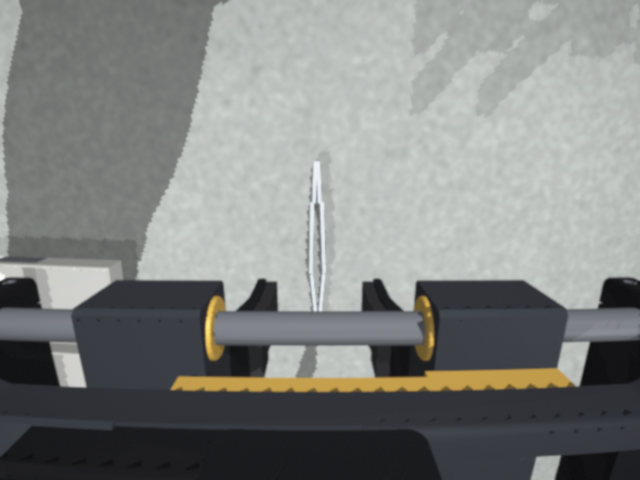

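The wrist view shows the forceps at (317,237), vertical between the jaws and aligned with them. I'll descend, then step down gently to touch the bench and calibrate the tip.

```bash
python3 -m creep '[{"x":0,"y":0,"z":-0.04,"spin":0},{"x":0,"y":0,"z":-0.08,"spin":0},{"x":0,"y":0,"z":-0.1,"spin":0},{"x":0,"y":0,"z":-0.104,"spin":0},{"x":0,"y":0,"z":-0.106,"spin":0},{"x":0,"y":0,"z":-0.106,"spin":0},{"x":0,"y":0,"z":-0.106,"spin":0},{"x":0,"y":0,"z":-0.106,"spin":0}]'; python3 -m creep '[{"x":0,"y":0,"z":-0.001,"spin":0},{"x":0,"y":0,"z":-0.002,"spin":0},{"x":0,"y":0,"z":-0.002,"spin":0},{"x":0,"y":0,"z":-0.002,"spin":0},{"x":0,"y":0,"z":-0.002,"spin":0},{"x":0,"y":0,"z":-0.002,"spin":0}]'
python3 -m creep '[{"x":0,"y":0,"z":-0.001,"spin":0},{"x":0,"y":0,"z":-0.001,"spin":0},{"x":0,"y":0,"z":-0.001,"spin":0},{"x":0,"y":0,"z":-0.001,"spin":0}]'
```

```text
time: 16.85
ee_pos: [0.4525, -0.067, -0.0017]
eef_rot: [0.79, 0.614, 0.0, 0.0]
ft_force: [0.1, 1.4, -0.2]
width: 0.0398
time: 17.6
ee_pos: [0.4522, -0.067, -0.0041]
eef_rot: [0.79, 0.614, 0.0, -0.0]
ft_force: [-0.0, 0.2, 0.1]
width: 0.0399
time: 18.1
ee_pos: [0.4522, -0.067, -0.0051]
eef_rot: [0.79, 0.614, 0.0, -0.0]
ft_force: [-0.2, 0.0, -0.2]
width: 0.0402
```

```bash
python3 -m creep '[{"x":0,"y":0,"z":-0.0015,"spin":0},{"x":0,"y":0,"z":-0.0015,"spin":0},{"x":0,"y":0,"z":-0.0015,"spin":0},{"x":0,"y":0,"z":-0.0015,"spin":0}]'; python3 -m creep '[{"x":0,"y":0,"z":0,"spin":0},{"x":0,"y":0,"z":0,"spin":0},{"x":0,"y":0,"z":0,"spin":0},{"x":0,"y":0,"z":0,"spin":0},{"x":0,"y":0,"z":0,"spin":0}]' 0.001 20; python3 -m creep '[{"x":0,"y":0,"z":0.02,"spin":0},{"x":0,"y":0,"z":0.05,"spin":0},{"x":0,"y":0,"z":0.08,"spin":0},{"x":0,"y":0,"z":0.08,"spin":0}]'
```

```text
time: 18.6
ee_pos: [0.4522, -0.067, -0.0066]
eef_rot: [0.79, 0.614, 0.0, -0.0]
ft_force: [1.0, 0.4, -0.0]
width: 0.04
time: 19.23
ee_pos: [0.4522, -0.067, -0.0066]
eef_rot: [0.79, 0.614, 0.0, -0.0]
ft_force: [0.5, 0.8, -0.1]
width: 0.0116
time: 19.73
ee_pos: [0.4537, -0.067, 0.0753]
eef_rot: [0.79, 0.614, 0.002, 0.001]
ft_force: [-1.2, 0.2, -1.0]
width: 0.0108
```

```bash
python3 -m creep '[{"x":0,"y":-0.03,"z":0,"spin":0},{"x":0.005,"y":-0.07,"z":0,"spin":0},{"x":0.01,"y":-0.12,"z":0,"spin":-1},{"x":0.015,"y":-0.17,"z":0,"spin":-2},{"x":0.018,"y":-0.22,"z":0,"spin":-2},{"x":0.018,"y":-0.26,"z":0,"spin":-2},{"x":0.018,"y":-0.28,"z":0,"spin":-2},{"x":0.018,"y":-0.288,"z":0,"spin":-2},{"x":0.018,"y":-0.288,"z":0,"spin":-2},{"x":0.018,"y":-0.288,"z":0,"spin":-2}]' && python3 -m creep '[{"x":0,"y":0,"z":-0.03,"spin":0},{"x":0,"y":0,"z":-0.055,"spin":0},{"x":0,"y":0,"z":-0.07,"spin":0},{"x":0,"y":0,"z":-0.0745,"spin":0},{"x":0,"y":0,"z":-0.0765,"spin":0},{"x":0,"y":0,"z":-0.0765,"spin":0},{"x":0,"y":0,"z":-0.0765,"spin":0},{"x":0,"y":0,"z":-0.0765,"spin":0}]' && python3 -m creep '[{"x":0,"y":0,"z":0,"spin":0},{"x":0,"y":0,"z":0,"spin":0},{"x":0,"y":0,"z":0,"spin":0},{"x":0,"y":0,"z":0.03,"spin":0},{"x":0,"y":0,"z":0.08,"spin":0},{"x":0,"y":0,"z":0.12,"spin":0}]' 0.026
python3 - <<'E'
from h import *
c=r.camera("wrist"); cv2.imwrite("pics/w6.png",c["pixels"])
E
```

```text
time: 20.98
ee_pos: [0.4705, -0.3537, 0.0731]
eef_rot: [0.8, 0.6, 0.0, -0.0]
ft_force: [-0.5, -0.3, -0.6]
width: 0.0113
time: 21.98
ee_pos: [0.4704, -0.3551, -0.0027]
eef_rot: [0.8, 0.6, 0.0, 0.0]
ft_force: [-0.2, 0.4, 0.6]
width: 0.0117
time: 22.72
ee_pos: [0.4703, -0.3553, 0.1187]
eef_rot: [0.8, 0.6, 0.0, 0.0]
ft_force: [0.4, -0.7, -0.2]
width: 0.0258
```

View pics/w6.png

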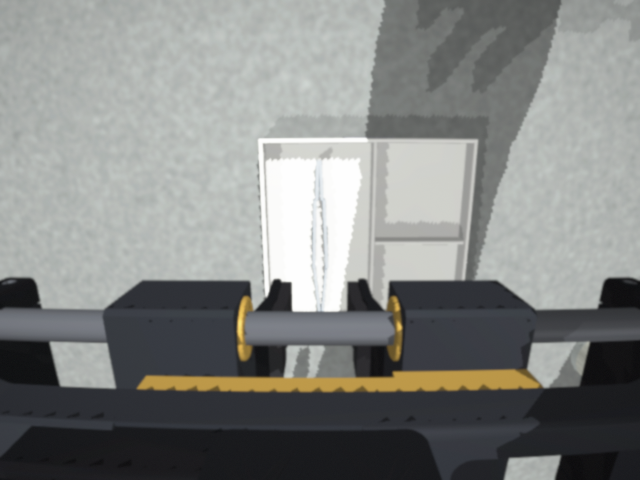

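The wrist view shows the forceps flat in the long bay around (320,235). Next the large jar.

```bash
python3 -m creep '[{"x":0.0355,"y":0.043,"z":0,"spin":0},{"x":0.0705,"y":0.086,"z":0,"spin":0},{"x":0.1055,"y":0.129,"z":0,"spin":0},{"x":0.1405,"y":0.171,"z":0,"spin":0},{"x":0.1655,"y":0.202,"z":0,"spin":0},{"x":0.1755,"y":0.214,"z":0,"spin":0},{"x":0.1755,"y":0.214,"z":0,"spin":0},{"x":0.1755,"y":0.214,"z":0,"spin":0}]' 0.075
python3 - <<'E'
from h import *
c=r.camera("wrist"); P=pts(c)
m=((P[...,2]>.057)&(P[...,2]<.068)).astype(np.uint8)
k,l,st,ce=cv2.connectedComponentsWithStats(m)
for i in range(1,k):
    if st[i,4]>500:
        ys,xs=np.nonzero(l==i); W=plane(c,np.c_[xs,ys],.062)[:,:2]*1000; rc=cv2.minAreaRect(W.astype(np.float32)); print(np.round(rc[0],1),np.round(rc[1],1),st[i])
E
python3 -m creep '[{"x":0,"y":0,"z":-0.03,"spin":0},{"x":0,"y":0,"z":-0.06,"spin":0},{"x":0,"y":0,"z":-0.085,"spin":0},{"x":0,"y":0,"z":-0.0945,"spin":0},{"x":0,"y":0,"z":-0.0945,"spin":0},{"x":0,"y":0,"z":-0.0945,"spin":0}]' && python3 -m creep '[{"x":0,"y":0,"z":0,"spin":0},{"x":0,"y":0,"z":0,"spin":0},{"x":0,"y":0,"z":0,"spin":0},{"x":0,"y":0,"z":0,"spin":0},{"x":0,"y":0,"z":0.02,"spin":0},{"x":0,"y":0,"z":0.05,"spin":0},{"x":0,"y":0,"z":0.08,"spin":0},{"x":0,"y":0,"z":0.08,"spin":0}]' 0.01 25
```

```text
time: 23.78
ee_pos: [0.6447, -0.1433, 0.1169]
eef_rot: [0.801, 0.599, -0.0, 0.0]
ft_force: [-0.6, -0.1, 0.8]
width: 0.0746
[619.8 -12.5] [31.2 28.9] [ 489  137   49   54 1829]
[ 645.  -140.9] [49.8 50.5] [ 285  223   78   76 4518]
time: 24.58
ee_pos: [0.6463, -0.1416, 0.0237]
eef_rot: [0.8, 0.6, 0.001, 0.001]
ft_force: [-0.3, -0.3, -0.1]
width: 0.0749
time: 25.58
ee_pos: [0.6475, -0.1416, 0.1064]
eef_rot: [0.8, 0.6, 0.002, 0.002]
ft_force: [-0.3, -0.5, -1.1]
width: 0.0486
```

```bash
python3 -m creep '[{"x":-0.015,"y":-0.02,"z":0,"spin":0},{"x":-0.042,"y":-0.054,"z":0,"spin":0},{"x":-0.07,"y":-0.09,"z":0,"spin":0},{"x":-0.095,"y":-0.122,"z":0,"spin":0},{"x":-0.112,"y":-0.144,"z":0,"spin":0},{"x":-0.117,"y":-0.15,"z":0,"spin":0},{"x":-0.117,"y":-0.15,"z":0,"spin":0},{"x":-0.117,"y":-0.15,"z":0,"spin":0}]' && python3 -m creep '[{"x":0,"y":0,"z":-0.03,"spin":0},{"x":0,"y":0,"z":-0.055,"spin":0},{"x":0,"y":0,"z":-0.07,"spin":0},{"x":0,"y":0,"z":-0.0745,"spin":0},{"x":0,"y":0,"z":-0.0765,"spin":0},{"x":0,"y":0,"z":-0.0765,"spin":0},{"x":0,"y":0,"z":-0.0765,"spin":0},{"x":0,"y":0,"z":-0.0765,"spin":0}]' && python3 -m creep '[{"x":0,"y":0,"z":0,"spin":0},{"x":0,"y":0,"z":0,"spin":0},{"x":0,"y":0,"z":0,"spin":0},{"x":0,"y":0,"z":0.03,"spin":0},{"x":0,"y":0,"z":0.08,"spin":0},{"x":0,"y":0,"z":0.1,"spin":0}]' 0.065
```

```text
time: 26.58
ee_pos: [0.5295, -0.2896, 0.1021]
eef_rot: [0.8, 0.601, 0.0, -0.0]
ft_force: [-0.4, -0.6, -1.9]
width: 0.0487
time: 27.58
ee_pos: [0.5289, -0.2911, 0.0262]
eef_rot: [0.8, 0.6, 0.0, 0.0]
ft_force: [0.4, -0.3, 0.0]
width: 0.0486
time: 28.32
ee_pos: [0.5297, -0.2918, 0.1288]
eef_rot: [0.8, 0.6, 0.001, 0.002]
ft_force: [0.6, -0.0, -0.7]
width: 0.0648
```

```bash
python3 -m creep '[{"x":0.017,"y":0.053,"z":0,"spin":0},{"x":0.034,"y":0.106,"z":0,"spin":0},{"x":0.052,"y":0.16,"z":0,"spin":0},{"x":0.07,"y":0.214,"z":0,"spin":0},{"x":0.084,"y":0.258,"z":0,"spin":0},{"x":0.091,"y":0.279,"z":0,"spin":0},{"x":0.091,"y":0.279,"z":0,"spin":0},{"x":0.091,"y":0.279,"z":0,"spin":0}]' 0.05 && python3 -m creep '[{"x":0,"y":0,"z":-0.03,"spin":0},{"x":0,"y":0,"z":-0.06,"spin":0},{"x":0,"y":0,"z":-0.088,"spin":0},{"x":0,"y":0,"z":-0.0975,"spin":0},{"x":0,"y":0,"z":-0.0975,"spin":0},{"x":0,"y":0,"z":-0.0975,"spin":0}]' && python3 -m creep '[{"x":0,"y":0,"z":0,"spin":0},{"x":0,"y":0,"z":0,"spin":0},{"x":0,"y":0,"z":0,"spin":0},{"x":0,"y":0,"z":0,"spin":0},{"x":0,"y":0,"z":0.02,"spin":0},{"x":0,"y":0,"z":0.05,"spin":0},{"x":0,"y":0,"z":0.08,"spin":0},{"x":0,"y":0,"z":0.08,"spin":0}]' 0.01 20
```

```text
time: 29.32
ee_pos: [0.6192, -0.0146, 0.1258]
eef_rot: [0.801, 0.599, -0.0, 0.0]
ft_force: [0.6, -0.6, -0.3]
width: 0.0501
time: 30.08
ee_pos: [0.6205, -0.0125, 0.0297]
eef_rot: [0.8, 0.6, 0.001, 0.001]
ft_force: [-0.4, 0.7, -0.9]
width: 0.0501
time: 31.08
ee_pos: [0.6216, -0.0122, 0.1123]
eef_rot: [0.8, 0.6, 0.002, 0.001]
ft_force: [0.4, -1.2, -0.6]
width: 0.026
```

```bash
python3 -m creep '[{"x":-0.015,"y":-0.023,"z":0,"spin":0},{"x":-0.04,"y":-0.063,"z":0,"spin":0},{"x":-0.068,"y":-0.106,"z":0,"spin":0},{"x":-0.096,"y":-0.15,"z":0,"spin":0},{"x":-0.124,"y":-0.194,"z":0,"spin":0},{"x":-0.149,"y":-0.233,"z":0,"spin":0},{"x":-0.161,"y":-0.252,"z":0,"spin":0},{"x":-0.1647,"y":-0.2576,"z":0,"spin":0},{"x":-0.1647,"y":-0.2576,"z":0,"spin":0},{"x":-0.1647,"y":-0.2576,"z":0,"spin":0}]' && python3 -m creep '[{"x":0,"y":0,"z":-0.03,"spin":0},{"x":0,"y":0,"z":-0.055,"spin":0},{"x":0,"y":0,"z":-0.07,"spin":0},{"x":0,"y":0,"z":-0.0745,"spin":0},{"x":0,"y":0,"z":-0.0765,"spin":0},{"x":0,"y":0,"z":-0.0765,"spin":0},{"x":0,"y":0,"z":-0.0765,"spin":0},{"x":0,"y":0,"z":-0.0765,"spin":0}]' && python3 -m creep '[{"x":0,"y":0,"z":0,"spin":0},{"x":0,"y":0,"z":0,"spin":0},{"x":0,"y":0,"z":0,"spin":0},{"x":0,"y":0,"z":0.03,"spin":0},{"x":0,"y":0,"z":0.08,"spin":0},{"x":0,"y":0,"z":0.13,"spin":0},{"x":0,"y":0.06,"z":0.13,"spin":0},{"x":0,"y":0.12,"z":0.13,"spin":0},{"x":0,"y":0.18,"z":0.13,"spin":0},{"x":0,"y":0.24,"z":0.13,"spin":0},{"x":0,"y":0.24,"z":0.13,"spin":0},{"x":0,"y":0.24,"z":0.13,"spin":0}]' 0.045
python3 - <<'E'
from h import *
c=r.camera("top"); P=pts(c); cv2.imwrite("pics/t7.png",c["pixels"]); np.savez("top7.npz",**c); P0=pts(dict(np.load("top0.npz")))
def comp(P,lo,hi,win):
    u0,u1,v0,v1=win; m=((P[v0:v1,u0:u1,2]>lo)&(P[v0:v1,u0:u1,2]<hi)).astype(np.uint8)
    k,l,st,ce=cv2.connectedComponentsWithStats(m); i=1+st[1:,4].argmax(); ys,xs=np.nonzero(l==i); return np.round(P[ys+v0,xs+u0].mean(0)*1000,1),st[i,4]
b3=(415,540,255,380)
print("jarL",comp(P,.060,.066,(415,475,260,350))); print("tall b3",[comp(P,.055,.08,(415,485,260,308)),comp(P,.055,.08,(415,485,308,360))])
for n,w in dict(tape=(445,490,165,210),cup=(145,190,160,200),eraser=(293,325,138,175)).items(): print(n,comp(P0,.007,.06,w),comp(P,.007,.06,w))
for n,u,v in (("box3",477,316),("box2",140,320)):
    m=((P[...,2]>.012)&(P[...,2]<.024)).astype(np.uint8); m=cv2.morphologyEx(m,cv2.MORPH_CLOSE,np.ones((3,3)))
    k,l,st,ce=cv2.connectedComponentsWithStats(m); w=l[v-45:v+45,u-45:u+45]; i=np.bincount(w[w>0]).argmax(); ys,xs=np.nonzero(l==i)
    rc=cv2.minAreaRect((plane(c,np.c_[xs,ys],.018)[:,:2]*1000).astype(np.float32)); print(n,np.round(rc[0],1),np.round(rc[1],1),round(rc[2],1))
im=c["pixels"][190:380,90:540]
s=r.camera("side"); a=cv2.resize(im,(800,338)); b=s["pixels"][350:480,190:350]; cv2.imwrite("pics/f7.png",np.vstack([a,np.hstack([cv2.resize(b,(320,260)),np.zeros((260,480,3),np.uint8)])]))
E
```

```text
time: 32.33
ee_pos: [0.4558, -0.2683, 0.1083]
eef_rot: [0.8, 0.601, 0.0, -0.0]
ft_force: [-0.4, -0.2, -0.6]
width: 0.026
time: 33.33
ee_pos: [0.4552, -0.2697, 0.0322]
eef_rot: [0.8, 0.6, 0.0, 0.0]
ft_force: [-0.0, 0.3, 0.1]
width: 0.0262
time: 34.83
ee_pos: [0.455, -0.0301, 0.1619]
eef_rot: [0.8, 0.6, -0.0, 0.0]
ft_force: [-0.2, 0.1, -0.9]
width: 0.0449
jarL (array([ 529.8, -287.1,   64.3]), np.int32(290))
tall b3 [(array([ 529.2, -289.8,   65.2]), np.int32(603)), (array([ 455.6, -268.2,   69.1]), np.int32(203))]
tape (array([ 733.8, -298.5,   18.3]), np.int32(457)) (array([ 733.8, -298.3,   18.3]), np.int32(455))
cup (array([731. , 282.9,  34.7]), np.int32(418)) (array([731. , 282.9,  35.3]), np.int32(410))
eraser (array([788.3,  11.7,  13.5]), np.int32(271)) (array([788.3,  11.9,  13.1]), np.int32(273))
box3 [ 480.  -320.5] [161.9 157.1] 73.8
box2 [462.6 328.1] [130.4 117.1] 89.3
```

View pics/f7.png

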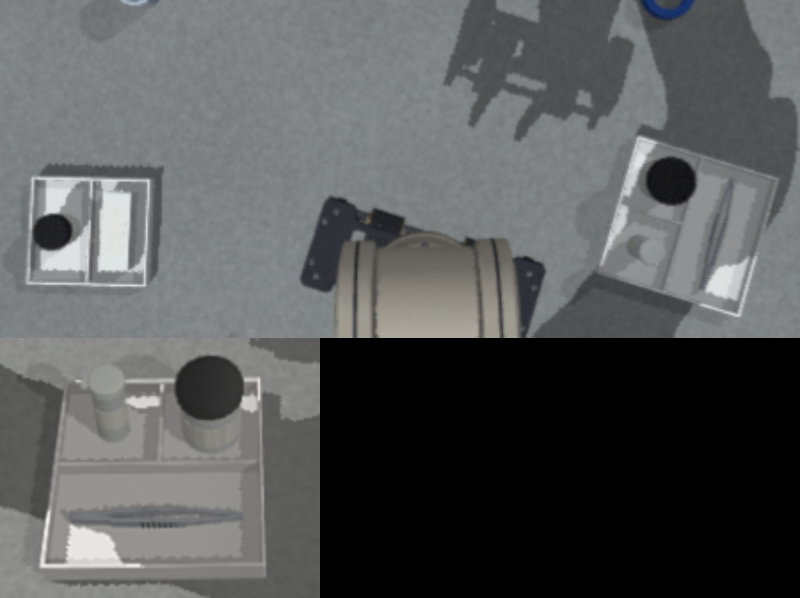

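The final views show all five items in their bays: vial (651,249), large jar (670,180), forceps (720,235), small jar (52,231) and mailer (115,232). The vial and jars are upright, the forceps and mailer are flat, and the arm is clear of everything.

```bash
python3 -c "
from bench import r
print(r.close_job())"
```

```text
the job is handed in; nothing more can be done
None
```

Both kits are made up and the job is handed in at about 35 s of the 128 s allowed; closing it reported no verdict.

**Last checks:**
- **Collecting kit:** The forceps lie flat in the long bay, judged by eye from the top and side views. The large jar and the vial stand upright near the centres of the small bays. Their measured tops, 65 mm and 69 mm, match their heights plus the 3 mm floor.
- **Slide kit:** The mailer lies flat with its label up (top at 31 mm), and the small jar stands upright in the other bay (top at 49 mm).
- **Boxes and bystanders:** Neither box nor any of the three bystanders moved measurably, and the arm was clear of everything.

**What disagreed:** The first grasp at the small jar closed on air just above its lid and left it undisturbed. The fingertips are about 8 mm behind the reported TCP, not the stated 25 mm ahead of it. I found this in the side camera view and used the corrected offset for every later grasp. I never touched the bench to confirm it, but the later grasps and placings all agreed with it.

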